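# Dock the ring-blank pallet on its three-ball engraving dock

## Robot

A 7-joint arm with a two-finger parallel gripper is mounted at the origin on the work surface. World frame = base frame: x ahead of the robot, y to its left, z up, the work surface at z = 0. Lengths are in m, angles in degrees, forces in N, time in s.
With the tool pointing down it reaches from about 0.425 to 1.025 m from the base axis. Payload 9.4 kg.
Tool frame: the origin (TCP) lies on the centre line of the jaws, within the pads' length; the fingertips stand 8 mm ahead of it and the grasp point (between the pads) lies 11 mm behind it; z points along the fingers, y is the line along which they close (so a half turn about z gives the same grasp; the last joint's range is limited). The gripper opens to 85 mm and grips with 20 to 120 N. Pads are 22 mm wide; open, the fingers measure 114 mm over their backs; the gripper's body (76 mm by 85 mm) begins 54 mm behind the grasp point. The pads swing forward as they close: fully open they stand 13 mm farther back than shut.
Start: joints at [65.735, 34.337, -0.143, 91.639, 0.103, 54.024, -4.572], TCP at [0.246, -0.682, 0.205] pointing down, gripper open.
Joint ranges: [-147.43, 147.43], [-19.82, 112.94], [-74.19, 73.91], [6.32, 146.72], [-59.91, 239.91], [6.04, 106.73], [-150.56, 150.56]. Speed limits (degrees/s): [127.2, 127.2, 172.46, 172.46, 180, 180, 180].

## Interface

Orientations are given as [roll, pitch, yaw] about the fixed x, y, z axes, in that order (R = Rz(yaw) Ry(pitch) Rx(roll)).
In Python, from station import robot gives the robot as it stands.
- The arm moves only by the tool jog_arm, never from a script. Its argument "plan" is a list of rows, each a list of 5 numbers: the finger opening in m, from 0 to 0.0854, then the shift along the tool's x, y, z in m, then the turn about the tool's z in rad. A call has 1 to 20 rows; each row shifts and turns the commanded pose from where the row before left it, along the tool's axes as they then stand; what a row does not reach is not made up. A row lasts 1/8 s, in which the tool goes at most 62.5 mm and 10.7 degrees, less where a joint would pass 70% of its speed; a pose out of reach is approached as far as the arm can. A call with a gripper value outside its range is refused whole. The fingers move at their own pace and stop on an object; "grip_force" is the grip in N (left out, the last holds). Time passes only in rows, so rows that do not move let the fingers close. It gives the time, the measured TCP pose, the force, the opening and the grip force at its end, in the units of the state.
- robot.sense(): the state, without advancing time (a new reading comes with each control period).
- robot.capture(name): name is "side" or "top"; returns the picture (384x512x3 uint8, red, green, blue); there is no depth.
- robot.calibration(name): a dict with "mtx" (3x3 intrinsics, pixels), "D" ([k1, k2, p1, p2, k3] as OpenCV has them; the pictures are not rectified), "camera_from_world" (4x4, takes a point from world to camera coordinates). Camera axes: x right, y down, z forward; pixel columns grow to the right and rows downward; lengths in m; the calibration is good to about 2 mm. A picture is of the moment at which its call begins. calibration takes no time and is no camera call.
- robot.close_job(): hands the job in; it is judged then, once.
The state is a dict: "time_s": time; "qpos": joint angles; "joint_velocities": joint speeds; "tau": joint torques, N m; "position": TCP position; "tcp_rot": TCP orientation; "wrist_force": force on the tool from outside, world axes, zero at the start; "wrist_torque": the same for the moment, N m; "width": finger opening in m; "gripper_force": force on a finger pad.
Only numpy, scipy, OpenCV 4.12 (cv2) and the standard library are available. Lean on these libraries where they do the work, as an engineer would, in place of code of your own. Each camera call takes 0.05 s, during which the arm holds its last target. There are 200 camera calls.

## Task

Dock the ring-blank pallet for engraving: lift it by its black grip, bring it over the dock with its red mark on the same side as the dock's red mark, lower its three vee blocks gently onto the three steel balls and press it down until both brass spring rollers have snapped over its side bars and hold it fully home, level on all three balls; then let go and leave it there. The springs push back firmly, so press steadily and only as hard as they need: do not let the pallet fall onto the dock, do not ram it, and do not push the dock's soft feet down to the bottom. Leave the other things on the bench where they are.

Things in the scene. Friction and masses are not known exactly. Their poses are not given: they have to be found in the camera images.
- pallet: Loose ring-blank pallet, about 0.55 kg: aluminium plate 100 (x) x 86 (y) x 8 mm (top 22 mm above the origin) with four ring blanks in nests, on three dark steel vee blocks. Origin: centre of its underside, at the blocks' lower edges (bench height at the start); z up. A red mark lies on the plate at its +y edge.
- pallet_grip (a point): Middle of the pallet's black grip, 46 mm above the pallet's origin. The grip stands in the middle of the plate, 44 mm long (x), 14 mm thick (y), from 22 to 58 mm above the origin, flat on top: take it from above, fingers closing along the pallet's y.
- pallet_vee (a point): Mouth of the pallet's single vee at the red mark, at (0, 34, 0) mm from its origin; the other two are at (28, -28) and (-28, -28) mm, so the vees fit the balls one way round only. Channels of 90 degrees, 24 mm wide at the mouth, 12 mm deep, pointing to the middle.
- pallet_bar (a point): Outer edge of the catch bar on the pallet's +y side, 51 mm from its middle and 18 mm above its origin; the same at -y. Bars: square steel, 8 x 8 x 84 mm, set on edge, so that they have 45 degree flanks below and above.
- dock: Engraving dock, fixed on the bench: dark ground plate 136 (x) x 176 (y) x 6 mm and, on four soft blue gel feet, a black deck 130 x 170 x 12 mm (top 38 mm above the bench) with three balls and, at y = +-70 mm, two grey catch housings (60 x 26 mm, tops 74 mm above the bench, inner faces at y = +-57 mm). Red mark on top of the +y housing. Origin: on the bench, in the middle; z up.
- dock_ball (a point): Centre of the dock's single ball, on the red-marked side, (0, 34, 48) mm from the dock's origin; the other two are at (28, -28, 48) and (-28, -28, 48) mm. Polished steel balls of 14 mm diameter.
- dock_home (a point): Where the pallet's origin is, on the deck, when it sits fully home on the balls; the pallet's axes then agree with these. 46 mm above the bench while the deck is unloaded; it sinks with the deck. Set down gently, the pallet first rests on the two rollers, about 8 mm above home.
- roller_left (a joint): Travel (m) of the sprung brass roller in the +y housing: 0 free, about 0.0015 with the pallet home. One in each housing, 6 mm thick, 44 mm long. About 15 N in all (the pallet's 5 N included) push both bars past them, with a snap, 5 to 3 mm above home; then they pull it home with 11 N. If one side snaps first the pallet hangs askew and up to about 24 N in all finish it.
- deck (a joint): Height (m) of the deck on its gel feet: 0 unloaded, negative when pressed. 2 N per mm, well damped; the deck sinks straight down, 2.7 mm under the pallet's weight. The feet are pushed too far at -15 mm (30 N in all, pallet included).
- jar: Bystander: clear glass jar, 60 mm across, 75 mm high, origin at the centre of its underside.
- blank: Bystander: flat silver ring blank lying on the bench, 32 mm across, 4 mm thick, origin at the centre of its underside.
- brush: Bystander: bench brush lying on the bench, 160 mm long, about 20 mm high.
- block: Bystander: steel bench block, 70 x 70 x 30 mm, origin at the centre of its underside.
There are look-alikes about, which are no part of the job. Of the things that look like the pallet, take the one that is nearest to the robot's base at the start. Leave any orange look-alike of the dock alone.

How it is judged (in metres and radians):
On the way, in this order (a step that is already met when the one before it is completed fails the run):
1. the pallet is lifted and held over the dock, within 30 mm of straight above its home and at least 10 mm above it (horizontal distance between pallet and dock_home below 0.03 m and z of pallet in the frame of dock_home above 0.01 m), for 0.1 s.
2. the pallet is pressed fully home on the three balls (distance between pallet and dock_home below 0.002 m and angle between pallet's own z axis and vertical below 0.025 rad and angle between the x axis of pallet and the x axis of dock_home, either way round below 0.04 rad), for 0.3 s.
At the end, for the whole second after the job is handed in: The pallet sits fully home on the dock's three balls, held by both rollers and let go: its origin within 2 mm of dock_home, level within 0.025 rad, turned the same way as the dock within 0.04 rad, at rest, with nothing else loading the deck (deck above -6 mm) (all of step 2 and linear speed of pallet below 0.01 m/s and value of joint deck above -0.006 m); the robot touches nothing.
It fails at once if the dock's soft feet are pushed too far (deck below -15 mm, 30 N in all) (value of joint deck below -0.015 m).
It fails at once if the pallet is rammed onto the dock (contact forces of balls and rollers on the pallet add up to over 120 N; at rest at home they add up to about 37 N) (contact force between pallet and dock above 120 N).
It fails at once if the pallet falls onto the dock (over 0.3 m/s while 8 to 25 mm above home) (horizontal distance between pallet and dock_home below 0.03 m and z of pallet in the frame of dock_home between 0.008 and 0.025 m and linear speed of pallet above 0.3 m/s).
It fails at once if the jar, the loose ring blank, the brush or the bench block is moved by more than 20 mm (distance of any of jar, blank, brush, block from where it was at the start of the episode above 0.02 m).
It also fails if it takes over 54 s, if anything falls off the work surface, if the arm or the gripper's body presses on something with over 40 N, if the wrist force passes 120 N, or if a joint passes its speed limit or range.

## Working session

There is one attempt and no reset: what is moved stays moved. The work goes in short steps, Python scripts to look and compute and a tool call to move; the robot and the scene stay as the last step left them, time stands still between calls to the robot, and variables do not carry over. Pictures are saved under pics/ and viewed, at most 10 in all, crops included, and the job is handed in when it is done.

Besides the shell and the picture viewer there is one more tool, called after ">>>" as a command line: name --pt "numbers of a row" for each row, then --argument value for the rest. jog_arm: Moves the arm, as the interface text tells. Its arguments: {"type":"object","properties":{"plan":{"type":"array","items":{"type":"array","items":{"type":"number"}}},"grip_force":{"type":"number"}},"required":["plan"]}

```bash
mkdir -p pics
cat > h.py <<'E'
import numpy as np, cv2
from station import robot
def ray(cam,px):
    c=robot.calibration(cam);K=np.array(c["mtx"]);D=np.array(c["D"],float);T=np.array(c["camera_from_world"])
    n=cv2.undistortPoints(np.array(px,float).reshape(-1,1,2),K,D).reshape(-1,2)
    d=np.c_[n,np.ones(len(n))]@T[:3,:3]
    o=-T[:3,:3].T@T[:3,3]
    return o,d
def onplane(cam,px,z):
    o,d=ray(cam,px);return o+d*((z-o[2])/d[:,2])[:,None]
def tri(pt,ps):
    o1,d1=ray("top",[pt]);o2,d2=ray("side",[ps]);A=np.c_[d1[0],-d2[0]]
    s=np.linalg.lstsq(A,o2-o1,rcond=None)[0];a=o1+s[0]*d1[0];b=o2+s[1]*d2[0]
    return (a+b)/2,np.linalg.norm(a-b)
def proj(cam,P):
    c=robot.calibration(cam);T=np.array(c["camera_from_world"])
    return cv2.projectPoints(np.array(P,float).reshape(-1,1,3),cv2.Rodrigues(T[:3,:3])[0],T[:3,3],np.array(c["mtx"]),np.array(c["D"],float))[0].reshape(-1,2)
def snap(cam,name):
    im=np.array(robot.capture(cam))[:,:,::-1].copy();cv2.imwrite(f"pics/{name}.png",im);return im
E
python3 - <<'E'
from h import *
for n in("top","side"):
    snap(n,n+"0");print(n,ray(n,[[256,192]]))
print({k:np.round(v,3) for k,v in robot.sense().items()})
E
```

```text
top (array([0.50045981, 0.0071673 , 1.36540178]), array([[ 0.04728694, -0.00825774, -0.9989478 ]]))
side (array([0.2806035 , 0.78993035, 0.87475043]), array([[ 0.2796588 , -0.6645056 , -0.69312265]]))
{'time_s': np.float64(0.1), 'qpos': array([65.735, 34.382, -0.144, 91.676,  0.104, 54.026, -4.571]), 'joint_velocities': array([ 0.039, -0.11 ,  0.02 , -0.106,  0.053, -0.062, -0.014]), 'tau': array([ 6.0000e-03, -7.7799e+01,  1.5700e+00, -2.5862e+01,  1.3000e-02,
        5.0000e-03,  0.0000e+00]), 'position': array([ 0.246, -0.681,  0.204]), 'tcp_rot': array([-1.79916e+02,  9.00000e-03,  1.98740e+01]), 'wrist_force': array([ 0.324, -0.199, -0.346]), 'wrist_torque': array([-0.02 , -0.01 , -0.053]), 'gripper_force': np.float64(0.0), 'width': np.float64(0.085)}
```

View pics/top0.png

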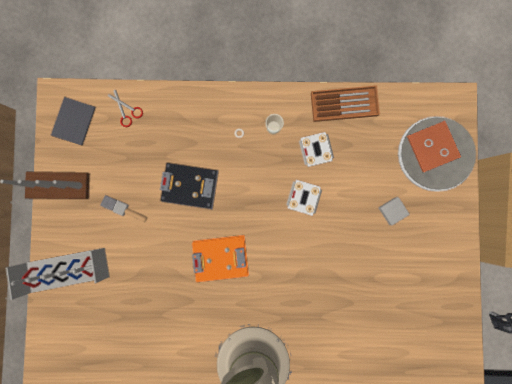

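View pics/side0.png

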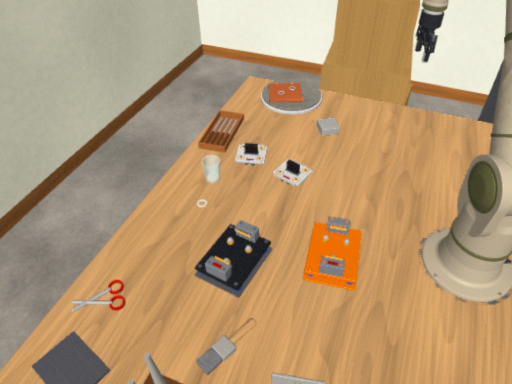

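Top view: the pallet candidates are at (305,197) and (317,149). The base is at (254,360), so (305,197) is the nearer one; in the side view it is at (293,172). The docks are black at (189,186), which is the one to use, and orange at (220,259), which is the look-alike. I'll confirm in an enlarged crop.

Run:
```python
from h import *
t=cv2.imread("pics/top0.png");s=cv2.imread("pics/side0.png")
f=lambda im,x,y,w,h:cv2.resize(im[y:y+h,x:x+w],(400,300),interpolation=cv2.INTER_CUBIC)
a=np.vstack([np.hstack([f(t,275,170,60,45),f(t,150,150,80,60)]),np.hstack([f(s,264,150,60,45),f(s,190,215,88,66)])])
cv2.imwrite("pics/crop0.png",a)
def blobs(n,im,m,x,y,w,h,lo=6):
    k=np.zeros_like(m);k[y:y+h,x:x+w]=m[y:y+h,x:x+w]
    for c in cv2.findContours(k,cv2.RETR_EXTERNAL,cv2.CHAIN_APPROX_NONE)[0]:
        a=cv2.contourArea(c)
        if a>=lo: r=cv2.minAreaRect(c);print(n,round(a),np.round(r[0],1),np.round(r[1],1),round(r[2],1))
for im,nm,pr,dr in((t,"top",(280,172,50,50),(155,155,70,60)),(s,"side",(264,152,60,45),(190,215,88,80))):
    h=cv2.cvtColor(im,cv2.COLOR_BGR2HSV)
    dark=(h[...,2]<70).astype(np.uint8)*255
    red=(((h[...,0]<8)|(h[...,0]>172))&(h[...,1]>120)).astype(np.uint8)*255
    white=((h[...,1]<45)&(h[...,2]>150)).astype(np.uint8)*255
    brass=((h[...,0]>12)&(h[...,0]<32)&(h[...,1]>70)&(h[...,2]>120)).astype(np.uint8)*255
    blobs(nm+" grip",im,dark,*pr);blobs(nm+" pred",im,red,*pr,lo=1);blobs(nm+" plate",im,white,*pr,lo=50)
    blobs(nm+" deck",im,dark,*dr,lo=60);blobs(nm+" dred",im,red,*dr,lo=1);blobs(nm+" brass",im,brass,*dr,lo=3)
```

```text
top grip 41 [304.2 197.1] [ 4.3 12.6] 15.9
top plate 783 [303.1 197. ] [28.5 30.1] 17.4
top deck 1660 [188.6 185.3] [51.  38.2] 8.7
top dred 9 [164. 181.] [6. 2.] 90.0
top brass 4071 [189.5 184.5] [59. 69.] 90.0
side grip 97 [292.8 166.9] [13.9  8.9] 26.6
side plate 298 [292. 172.] [34.  22.4] 26.6
side deck 2396 [232.8 255.5] [48.  65.5] 35.2
side dred 23 [216.5 264.5] [9.4 3.1] 26.6
side brass 38 [221.6 260. ] [16.4  4.4] 17.1
side brass 12 [248. 250.] [4. 6.] 90.0
side brass 12 [230. 242.] [4. 6.] 90.0
side brass 35 [243. 233.] [16.   3.2] 23.2
side brass 3376 [233.5 254.5] [79. 87.] 90.0
```

View pics/crop0.png

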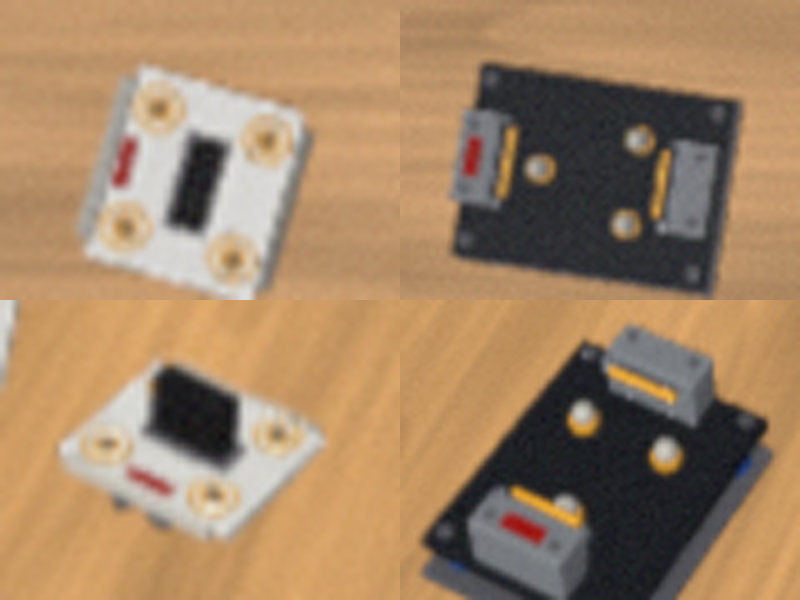

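The crop confirms it. The near pallet has a black grip at top (304.2,197.1), four ring blanks, and its red mark at crop (123,162), which is on its left. The black dock has its red mark on the left housing at top (164,181), and its balls at about top (177.5,183), (197.5,177) and (194.7,194).

Run:
```python
from h import *
t=cv2.imread("pics/top0.png");s=cv2.imread("pics/side0.png")
def cen(im,p,r,f,base):
    x,y=int(round(p[0])),int(round(p[1]));g=im[y-r:y+r+1,x-r:x+r+1].astype(float)
    w=np.clip(f(g)-base,0,None);Y,X=np.mgrid[y-r:y+r+1,x-r:x+r+1];return np.array([(w*X).sum()/w.sum(),(w*Y).sum()/w.sum()])
mn=lambda g:g.min(2)
rd=lambda g:g[...,2]-g[...,1]
bt=[cen(t,p,3,mn,60) for p in((177.5,183.1),(197.5,177.1),(194.7,194.1))]
bs=[cen(s,p,3,mn,70) for p in((229.8,238.5),(247.8,248))]
print("balls px",np.round(bt,1),np.round(bs,1))
B=onplane("top",bt,.050);print("balls on .05\n",B.round(4))
for i,j in((1,0),(2,1),(1,1),(2,0)): print(i,j,tri(bt[i],bs[j]))
print("side balls on .05",onplane("side",bs,.05).round(4))
rt=cen(t,(164,181),4,rd,40);rs=cen(s,(216.8,264.4),6,rd,40);print("dock red",rt,rs,tri(rt,rs))
# dock frame fit (Kabsch)
def fit(M,W):
    m=M.mean(0);w=W.mean(0);a=M-m;b=W-w;th=np.arctan2((a[:,0]*b[:,1]-a[:,1]*b[:,0]).sum(),(a*b).sum())
    R=np.array([[np.cos(th),-np.sin(th)],[np.sin(th),np.cos(th)]]);o=w-R@m;return o,np.degrees(th),(W-(M@R.T+o))
M=np.array([[0,34],[28,-28],[-28,-28]])/1e3
print("dock",*fit(M,B[:,:2]))
# pallet
pt=cen(t,(275+123/6.667-.5,170+162/6.667-.5),3,rd,40);ps=cen(s,(264+150/6.667-.5,150+181/6.667-.5),4,rd,40)
print("pred",pt,ps,tri(pt,ps))
dk=lambda g:-g.max(2)
g=cen(t,(304.2,197.1),8,dk,-110);print("grip top px",g)
gs=cen(s,(292.8,166.9),9,dk,-110);print("grip side px",gs,tri(g,gs))
h=t.min(2)
m=np.zeros_like(h);m[172:222,280:330]=((t.max(2)<90)[172:222,280:330])*255
k=cv2.findContours(m,0,1)[0];c=max(k,key=cv2.contourArea);r=cv2.boxPoints(cv2.minAreaRect(c));print("grip top corners",onplane("top",r,.058).round(4))
m[:]=0;m[172:222,280:330]=((t.min(2)>120)[172:222,280:330])*255;m=cv2.morphologyEx(m,cv2.MORPH_CLOSE,np.ones((9,9)))
c=max(cv2.findContours(m,0,1)[0],key=cv2.contourArea);r=cv2.boxPoints(cv2.minAreaRect(c));W=onplane("top",r,.02);print("plate",W.round(4),W.mean(0),np.linalg.norm(np.diff(W,axis=0),axis=1))
print("dists from base: near",np.linalg.norm(onplane("top",[[304,197]],.05)[0,:2]),"far",np.linalg.norm(onplane("top",[[317,149]],.05)[0,:2]))
for n,p in(("jar",(274,123)),("ring",(239,133)),("block",(394,211)),("brush",(120,207))):print(n,onplane("top",[p],0.0).round(3))
```

```text
balls px [[176.9 183.1]
 [196.8 177.6]
 [194.2 194.4]] [[229.6 239.3]
 [247.8 247.6]]
balls on .05
 [[0.5887 0.2559 0.05  ]
 [0.6077 0.191  0.05  ]
 [0.5525 0.1986 0.05  ]]
1 0 (array([0.60926111, 0.19164018, 0.0494262 ]), np.float64(0.0031398909478973823))
2 1 (array([0.55387704, 0.19926908, 0.04864709]), np.float64(0.002832465565744128))
1 1 (array([0.58679848, 0.18741841, 0.02498249]), np.float64(0.04775102522495142))
2 0 (array([0.57497275, 0.20462114, 0.0778926 ]), np.float64(0.051092480050204475))
side balls on .05 [[0.6106 0.1925 0.05  ]
 [0.5548 0.2006 0.05  ]]
dock red [163.97058824 180.86053131] [217.0733745  264.12749728] (array([0.59485361, 0.29294242, 0.07619904]), np.float64(0.0024839931410208112))
dock [0.58397986 0.22241135] -7.934191011266935 [[ 1.00541942e-05 -2.35168402e-04]
 [-1.10098138e-04  1.79646363e-04]
 [ 1.00043944e-04  5.55220386e-05]]
pred [293.13197026 194.08550186] [286.18285714 176.79142857] (array([ 0.5597143 , -0.12773885,  0.0222827 ]), np.float64(0.002345635445119458))
grip top px [304.12012748 197.07648934]
grip side px [292.74131982 166.86165624] (array([ 0.54970746, -0.16216319,  0.03975658]), np.float64(0.0026848643045229883))
grip top corners [[ 0.5293 -0.1467  0.058 ]
 [ 0.5707 -0.1583  0.058 ]
 [ 0.5665 -0.1737  0.058 ]
 [ 0.5251 -0.1622  0.058 ]]
plate [[ 0.5128 -0.0991  0.02  ]
 [ 0.6125 -0.1281  0.02  ]
 [ 0.585  -0.2233  0.02  ]
 [ 0.4856 -0.194   0.02  ]] [ 0.54899188 -0.16113987  0.02      ] [0.10380269 0.09912887 0.10358003]
dists from base: near 0.5713911864057959 far 0.7352170147903574
jar [[ 0.803 -0.063  0.   ]]
ring [[0.767 0.056 0.   ]]
block [[ 0.507 -0.47   0.   ]]
brush [[0.509 0.455 0.   ]]
```

>>> jog_arm --pt "0.06 0.033 -0.0276 0 0" --pt "0.06 0.033 -0.0276 0 0" --pt "0.06 0.033 -0.0276 0 0" --pt "0.06 0.033 -0.0276 0 0" --pt "0.06 0.033 -0.0276 0 0" --pt "0.06 0.033 -0.0276 0 0" --pt "0.06 0.033 -0.0276 0 0" --pt "0.06 0.033 -0.0276 0 0" --pt "0.06 0.033 -0.0276 0 0" --pt "0.06 0.033 -0.0276 0 0" --pt "0.06 0.033 -0.0276 0 0" --pt "0.06 0.033 -0.0276 0 0" --pt "0.06 0.033 -0.0276 0 0" --pt "0.06 0.033 -0.0276 0 0" --pt "0.06 0 0 0 0.126" --pt "0.06 0 0 0 0.126" --pt "0.06 0 0 0 0.126" --pt "0.06 0 0 0 0.126" --pt "0.06 0 0 0 0.124" --pt "0.06 0 0 0 0" --grip_force 80

```text
time_s: 2.6
position: [0.5494, -0.1612, 0.2048]
tcp_rot: [180.0, 0.0, -16.1]
wrist_force: [-0.7, 0.1, -0.2]
width: 0.0602
gripper_force: 0.0
```

>>> jog_arm --pt "0.06 0 0 0.04 0" --pt "0.06 0 0 0.04 0" --pt "0.06 0 0 0.03 0" --pt "0.06 0 0 0.02 0" --pt "0.06 0 0 0.015 0" --pt "0.06 0 0 0.013 0" --pt "0.06 0 0 0.011 0" --pt "0.06 0 0 0 0" --pt "0.03 0 0 0 0" --pt "0.02 0 0 0 0" --pt "0.01 0 0 0 0" --pt "0.005 0 0 0 0" --pt "0.005 0 0 0 0" --pt "0.005 0 0 0 0" --pt "0.005 0 0 0 0" --grip_force 80

```text
time_s: 4.47
position: [0.5495, -0.1614, 0.036]
tcp_rot: [180.0, 0.0, -16.1]
wrist_force: [0.7, -0.0, 0.6]
width: 0.0049
gripper_force: 0.0
```

The fingers closed on nothing, so I'm looking before doing anything else.

Run:
```python
from h import *
t=snap("top","t1");s=snap("side","s1")
f=lambda im,x,y,w,h:cv2.resize(im[y:y+h,x:x+w],(400,400),interpolation=cv2.INTER_CUBIC)
cv2.imwrite("pics/c1.png",np.hstack([f(t,265,160,80,80),f(s,255,130,70,70)]))
print(robot.sense()["width"],proj("top",[[.5495,-.1614,.036]]),proj("side",[[.5495,-.1614,.036]]))
```

```text
0.004989341524312755 [[303.63312587 196.78369747]] [[293.08699544 167.93365801]]
```

View pics/c1.png

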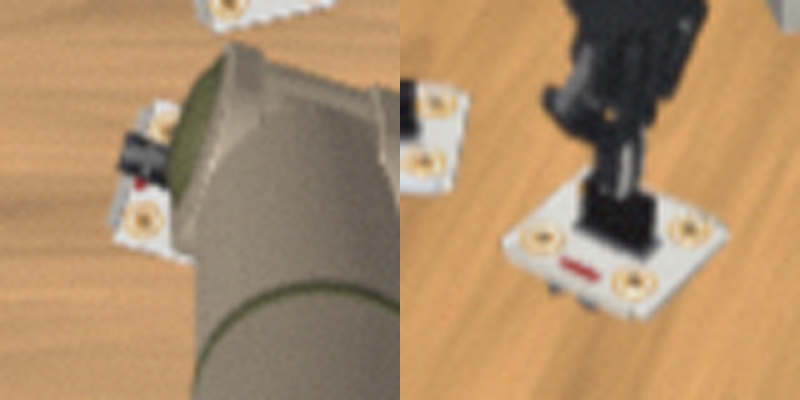

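The side crop shows the pallet unmoved: its red mark is at about (286.5,177), as before. The fingers look black against the black grip, so it is unclear whether they hold it. A small lift will show which, from the wrist force and the red mark's position.

>>> jog_arm --pt "0.005 0 0 -0.01 0" --pt "0.005 0 0 -0.01 0" --pt "0.005 0 0 -0.01 0" --pt "0.005 0 0 0 0" --pt "0.005 0 0 0 0"

```text
time_s: 5.2
position: [0.5496, -0.1614, 0.0662]
tcp_rot: [-180.0, -0.0, -16.1]
wrist_force: [-0.1, -0.1, 0.2]
width: 0.005
gripper_force: 0.0
```

Run:
```python
from h import *
s=snap("side","s2")
a=s[135:185,262:322];b=cv2.imread("pics/s1.png")[135:185,262:322]
g=lambda c:np.clip(255*(cv2.resize(c,(400,333),interpolation=cv2.INTER_CUBIC)/255.)**.45,0,255).astype(np.uint8)
cv2.imwrite("pics/c2.png",np.hstack([g(b),g(a)]))
p=robot.sense();print(p["position"],p["width"],p["gripper_force"],p["wrist_force"])
P=p["position"];print(proj("side",[[P[0],P[1],P[2]+d] for d in(-.008,0,.011,.04)]))
print("at grasp",proj("side",[[.5495,-.1614,z] for z in(.028,.036,.047,.058)]))
```

```text
[ 0.54942867 -0.16134721  0.06593365] 0.005101898491887051 0.0 [-0.2072482   0.57863973  0.55717028]
[[293.4456089  162.70909076]
 [293.5724675  160.76720654]
 [293.74854991 158.06969642]
 [294.22213413 150.80220633]]
at grasp [[292.96389606 169.81452353]
 [293.08699544 167.93365801]
 [293.25784322 165.32123998]
 [293.43055221 162.67800048]]
```

View pics/c2.png

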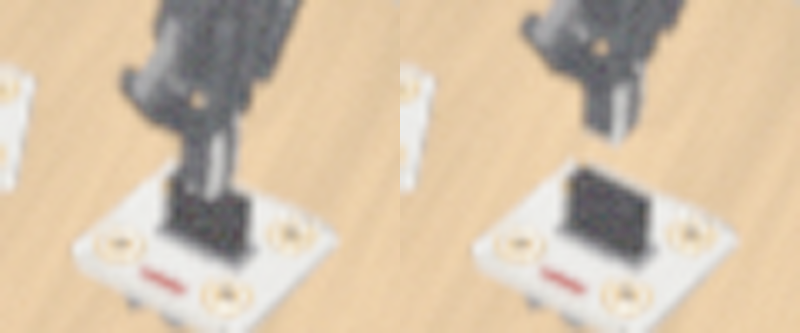

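c2: no hold. On the right the pallet is untouched and the fingertip is at about (293.8,156). A tip at reported TCP −8 mm should project to (293.4,162.7), so the tips really stand about 25 mm higher than stated and closed just above the grip. I'll check this against the start picture and measure it.

Run:
```python
from h import *
from scipy.optimize import brentq
def tip(im,x0,y0,x1,y1,th=75):
    m=np.zeros(im.shape[:2],np.uint8);m[y0:y1,x0:x1]=(im[y0:y1,x0:x1].max(2)<th)*255
    c=max(cv2.findContours(m,0,1)[0],key=cv2.contourArea);c=c[:,0];return c[c[:,1].argmax()],c.min(0),c.max(0)
s2=cv2.imread("pics/s2.png");s0=cv2.imread("pics/side0.png")
# closed: lowest gripper pixel above the grip
p,_,_=tip(s2,278,120,312,159);print("s2 tip",p)
zs=np.arange(.03,.14,.002);q=proj("side",[[.5495,-.1614,z] for z in zs]);print("z of tip",np.interp(-p[1]-.5,-q[:,1],zs),"reported tip",.0659-.008)
p,a,b=tip(s0,405,5,450,75);print("s0 tip",p,a,b)
zs=np.arange(.14,.3,.002);q=proj("side",[[.246,-.681,z] for z in zs]);print("z",np.interp(-p[1],-q[:,1],zs),q[(zs>.195)&(zs<.199)],"reported",.204-.008)
```

```text
s2 tip [292 154]
z of tip 0.09123196670883328 reported tip 0.0579
s0 tip [424  60] [416  11] [442  60]
z 0.23018780293908264 [[417.82921995  68.72063076]
 [417.96641663  68.21755966]] reported 0.19599999999999998
```

The offset holds in both pictures: the tips are about 30 mm above the reported value. I'll open and go down with a check partway.

>>> jog_arm --pt "0.06 0 0 0 0" --pt "0.06 0 0 0 0" --pt "0.06 0 0 0 0" --pt "0.06 0 0 0.012 0" --pt "0.06 0 0 0.012 0" --pt "0.06 0 0 0.012 0" --pt "0.06 0 0 0.009 0" --pt "0.06 0 0 0 0"

```text
time_s: 6.25
position: [0.549, -0.1613, 0.0201]
tcp_rot: [180.0, 0.1, -16.1]
wrist_force: [0.1, -0.6, -0.4]
width: 0.0598
gripper_force: 0.0
```

>>> jog_arm --pt "0.06 0 0 0.003 0" --pt "0.06 0 0 0.003 0" --pt "0.06 0 0 0.002 0" --pt "0.06 0 0 0 0"

```text
time_s: 6.75
position: [0.5496, -0.1614, 0.013]
tcp_rot: [180.0, 0.0, -16.1]
wrist_force: [0.4, 1.4, 0.4]
width: 0.0603
gripper_force: 0.0
```

Run:
```python
from h import *
s=snap("side","s3")
a=s[125:185,257:329]
g=np.clip(255*(cv2.resize(a,(720,600),interpolation=cv2.INTER_CUBIC)/255.)**.45,0,255).astype(np.uint8)
cv2.imwrite("pics/c3.png",g)
p=robot.sense();print(p["position"],p["width"],p["wrist_force"])
```

```text
[ 0.54955332 -0.161401    0.01310232] 0.060113020577945944 [-0.22835673 -0.76153338 -0.38681537]
```

View pics/c3.png

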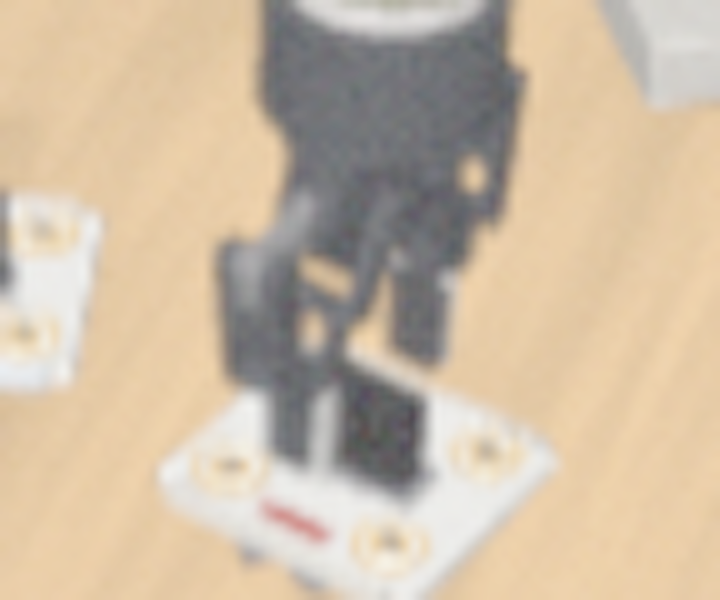

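c3: the near fingertip is at crop (300,455) and the far one at (420,355), on either side of the grip and centred on it. There is no contact at TCP z = 0.013, which confirms the offset. Down 5 mm more, then close.

>>> jog_arm --pt "0.06 0 0 0.003 0" --pt "0.06 0 0 0.002 0" --pt "0.03 0 0 0 0" --pt "0.02 0 0 0 0" --pt "0.01 0 0 0 0" --pt "0.005 0 0 0 0" --pt "0.005 0 0 0 0" --pt "0.005 0 0 0 0" --grip_force 80

```text
time_s: 7.8
position: [0.5496, -0.1617, 0.0083]
tcp_rot: [180.0, -0.0, -16.1]
wrist_force: [-0.9, -0.4, 5.4]
width: 0.0124
gripper_force: 78.3
```

>>> jog_arm --pt "0.005 0 0 -0.01 0" --pt "0.005 0 0 -0.02 0" --pt "0.005 0 0 -0.03 0" --pt "0.005 0 0 -0.03 0" --pt "0.005 0 0 -0.02 0" --pt "0.005 0 0 0 -0.143" --pt "0.005 0 0 0 0"

```text
time_s: 8.68
position: [0.5491, -0.1611, 0.1183]
tcp_rot: [-180.0, 0.0, -7.9]
wrist_force: [-0.7, -0.4, -4.8]
width: 0.0126
gripper_force: 78.3
```

>>> jog_arm --pt "0.005 0 -0.015 0 0" --pt "0.005 -0.002 -0.03 0 0" --pt "0.005 -0.002 -0.04 0 0" --pt "0.005 -0.002 -0.04 0 0" --pt "0.005 -0.002 -0.04 0 0" --pt "0.005 -0.002 -0.04 0 0" --pt "0.005 -0.002 -0.04 0 0" --pt "0.005 -0.002 -0.04 0 0" --pt "0.005 -0.002 -0.04 0 0" --pt "0.005 -0.002 -0.03 0 0" --pt "0.005 -0.002 -0.02 0 0" --pt "0.005 0 -0.01 0 0" --pt "0.005 0 0 0 0" --pt "0.005 0 0 0 0"

```text
time_s: 10.42
position: [0.5828, 0.221, 0.118]
tcp_rot: [179.9, 0.0, -8.0]
wrist_force: [-0.9, -0.3, -5.5]
width: 0.0128
gripper_force: 78.5
```

Run:
```python
from h import *
t=snap("top","t4");s=snap("side","s4")
f=lambda im,x,y,w,h:cv2.resize(im[y:y+h,x:x+w],(400,400),interpolation=cv2.INTER_CUBIC)
cv2.imwrite("pics/c4.png",np.hstack([f(t,145,140,80,80),f(s,190,195,90,90)]))
p=robot.sense();print(p["position"],p["tcp_rot"],p["width"],p["wrist_force"])
```

```text
[0.58293719 0.22116193 0.11811302] [ 1.79967165e+02  2.88941108e-03 -8.03520170e+00] 0.012362769411123273 [ 0.43068718 -0.96588836 -4.56428858]
```

View pics/c4.png

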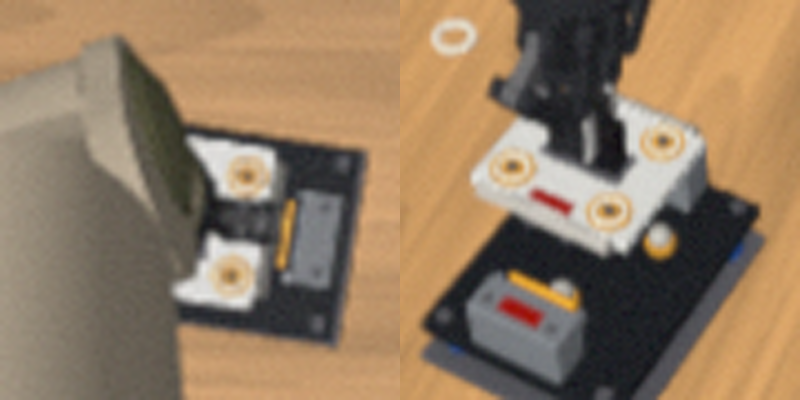

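The pallet is held level with its red mark on the dock's red-mark side (crop marks at (552,200) and (520,312)). I'll measure the remaining error from the ring-blank nests in each camera, against the dock in the same camera.

Run:
```python
from h import *
t0=cv2.imread("pics/top0.png");s0=cv2.imread("pics/side0.png");t4=cv2.imread("pics/t4.png");s4=cv2.imread("pics/s4.png")
def cen(im,p,r):
    c=np.array(p,float)
    for _ in range(4):
        Y,X=np.mgrid[:im.shape[0],:im.shape[1]];k=np.hypot(X-c[0],Y-c[1])<r
        w=np.clip(im.max(2).astype(float)-im.min(2)-40,0,None)*k   # chroma
        c=np.array([(w*X).sum()/w.sum(),(w*Y).sum()/w.sum()])
    return c
def cr(pts,x,y,k): return [(x+a/k-.5,y+b/k-.5) for a,b in pts]
# order: (+x,+y),(+x,-y),(-x,+y),(-x,-y) in pallet axes
T0=[cen(t0,p,4) for p in cr([(158,107),(266,141),(124,227),(232,260)],275,170,6.667)]
S0=[cen(s0,p,4.5) for p in cr([(105,143),(277,132),(213,196)],264,150,6.667)]
T4=[cen(t4,p,4.5) for p in cr([(247,176),(230,273)],145,140,5)]
S4=[cen(s4,p,5.5) for p in cr([(112,167),(263,142),(209,211)],190,195,4.444)]
z0=.023;z4=z0+.1098
print(np.round(T0,1).tolist(),np.round(S0,1).tolist(),np.round(T4,1).tolist(),np.round(S4,1).tolist())
A=onplane("top",T0,z0)[:,:2];c0=A.mean(0);v=A[0]-A[2]+A[1]-A[3];y0=np.arctan2(v[1],v[0]);print("top start c,yaw",c0,np.degrees(y0))
R=lambda a:np.array([[np.cos(a),-np.sin(a)],[np.sin(a),np.cos(a)]])
M=(A-c0)@R(y0);print("nests in pallet",M.round(4).tolist())
M=np.array([[abs(M[:,0]).mean()*i,abs(M[:,1]).mean()*j] for i in(1,-1) for j in(1,-1)])
def fit(M,W):
    m=M.mean(0);w=W.mean(0);a=M-m;b=W-w;th=np.arctan2((a[:,0]*b[:,1]-a[:,1]*b[:,0]).sum(),(a*b).sum())
    return w-R(th)@m,np.degrees(th),np.linalg.norm(W-(M@R(th).T+w-R(th)@m),axis=1).round(4)
M2=M[[0,1,2,3]]
print("side start",fit(M[[0,1,2]] if 0 else M[[0,3,2]],onplane("side",S0,z0)[:,:2]),fit(M[[0,1,2]],onplane("side",S0,z0)[:,:2]))
print("top now",fit(M[[1,3]],onplane("top",T4,z4)[:,:2]))
print("side now",fit(M[[0,3,2]],onplane("side",S4,z4)[:,:2]))
for n,px,zz in(("dock side",[[229.6,239.3],[247.8,247.6]],(.048,.05)),("dock top",[[196.8,177.6],[194.2,194.4]],(.048,.05))):
    for z in zz:print(n,z,fit(np.array([[.028,-.028],[-.028,-.028]]),onplane(n[5:],px,z)[:,:2]))
```

```text
[[298.5, 185.9], [314.6, 190.9], [293.1, 203.6], [309.2, 208.2]] [[279.0, 171.8], [306.3, 168.4], [295.1, 179.0]] [[194.0, 174.7], [191.0, 194.4]] [[214.9, 232.8], [248.4, 226.9], [236.8, 242.5]]
top start c,yaw [ 0.54882279 -0.16375426] -16.91439988789749
nests in pallet [[0.0305, 0.0281], [0.0309, -0.0281], [-0.0314, 0.0278], [-0.0299, -0.0278]]
side start (array([ 0.55248441, -0.16374526]), np.float64(-12.546001724456959), array([0.0027, 0.0063, 0.0036])) (array([ 0.53079658, -0.15082361]), np.float64(-49.027136269053806), array([0.0234, 0.0175, 0.0176]))
top now (array([0.58297194, 0.21982334]), np.float64(-7.53603105204332), array([0.0001, 0.0001]))
side now (array([0.58481681, 0.22341437]), np.float64(-7.603629988852307), array([0.0004, 0.0002, 0.0006]))
dock side 0.048 (array([0.58753146, 0.2227203 ]), np.float64(-8.204669114345696), array([0.0003, 0.0003]))
dock side 0.05 (array([0.58679864, 0.22415948]), np.float64(-8.204669114345766), array([0.0002, 0.0002]))
dock top 0.048 (array([0.58386385, 0.2228211 ]), np.float64(-7.639080193690433), array([0.0001, 0.0001]))
dock top 0.05 (array([0.58374288, 0.22253584]), np.float64(-7.639080193690457), array([0.0001, 0.0001]))
```

Both cameras agree to about 2 mm: the pallet needs about +1.7 mm in x and +1.5 mm in y, and the yaw is right within 0.5°. I'll correct that and go down to just above the rollers.

>>> jog_arm --pt "0.005 0.0015 -0.0016 0 0" --pt "0.005 0 0 0.01 0" --pt "0.005 0 0 0.015 0" --pt "0.005 0 0 0.01 0" --pt "0.005 0 0 0.006 0" --pt "0.005 0 0 0.004 0" --pt "0.005 0 0 0.003 0" --pt "0.005 0 0 0.002 0" --pt "0.005 0 0 0 0" --pt "0.005 0 0 0 0"

```text
time_s: 11.78
position: [0.5846, 0.2241, 0.0683]
tcp_rot: [-180.0, -0.0, -7.9]
wrist_force: [0.7, -0.6, -5.2]
width: 0.0124
gripper_force: 78.5
```

Run:
```python
from h import *
s=snap("side","s5");cv2.imwrite("pics/c5.png",cv2.resize(s[195:285,185:285],(667,600),interpolation=cv2.INTER_CUBIC))
F=[];import time
p=robot.sense();print(p["position"],p["tcp_rot"],p["wrist_force"],p["wrist_torque"])
```

```text
[0.58459133 0.22409924 0.06826957] [-1.79989957e+02 -1.49903046e-02 -7.91909885e+00] [-0.48862331 -0.71148228 -4.11895203] [ 0.00774739 -0.02165989 -0.04526524]
```

View pics/c5.png

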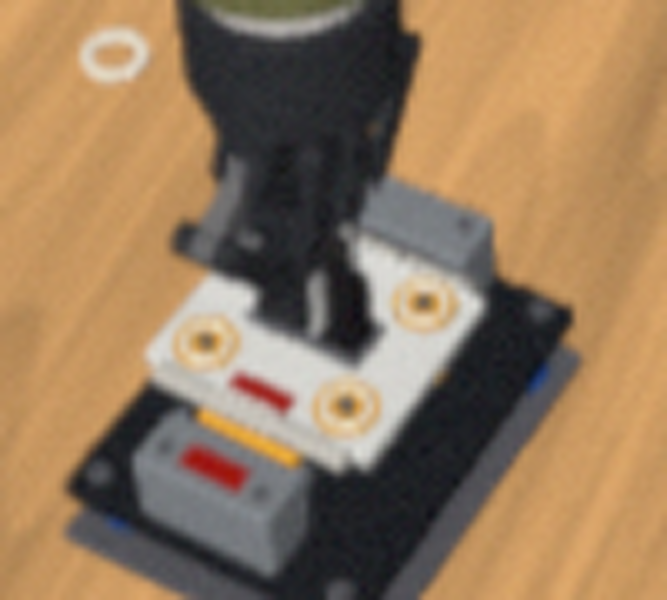

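c5: the pallet is level above the rollers between the housings, with the red marks together at (262,393) and (215,467), and no contact yet. One last check of the offset at this height.

Run:
```python
from h import *
s=cv2.imread("pics/s5.png");t=snap("top","t5")
def cen(im,p,r):
    c=np.array(p,float)
    for _ in range(4):
        Y,X=np.mgrid[:im.shape[0],:im.shape[1]];k=np.hypot(X-c[0],Y-c[1])<r
        w=np.clip(im.max(2).astype(float)-im.min(2)-40,0,None)*k
        c=np.array([(w*X).sum()/w.sum(),(w*Y).sum()/w.sum()])
    return c
R=lambda a:np.array([[np.cos(a),-np.sin(a)],[np.sin(a),np.cos(a)]])
def fit(M,W):
    m=M.mean(0);w=W.mean(0);a=M-m;b=W-w;th=np.arctan2((a[:,0]*b[:,1]-a[:,1]*b[:,0]).sum(),(a*b).sum())
    return w-R(th)@m,np.degrees(th),np.linalg.norm(W-(M@R(th).T+w-R(th)@m),axis=1).round(4)
M=np.array([[.0305*i,.028*j] for i in(1,-1) for j in(1,-1)])
S=[cen(s,(185+a/6.67-.5,195+b/6.67-.5),5.5) for a,b in((206,341),(425,302),(346,405))]
print(np.round(S,1).tolist(),"side",fit(M[[0,3,2]],onplane("side",S,.083)[:,:2]))
P=proj("top",[np.r_[R(np.radians(-7.9))@M[i]+[.5835,.2228],.083] for i in(1,3)]);T=[cen(t,p,4.5) for p in P]
print(np.round(P,1).tolist(),np.round(T,1).tolist(),"top",fit(M[[1,3]],onplane("top",T,.083)[:,:2]))
```

```text
[[215.5, 246.1], [248.3, 240.6], [236.4, 255.9]] side (array([0.58621873, 0.22587475]), np.float64(-8.637294712557027), array([0.0007, 0.0003, 0.0004]))
[[195.5, 176.1], [192.4, 194.9]] [[195.1, 175.7], [191.9, 194.9]] top (array([0.58414537, 0.22426132]), np.float64(-8.196480405244879), array([0.0005, 0.0005]))
```

>>> jog_arm --pt "0.005 0.0005 0.0018 0 0" --pt "0.005 0 0 0 0" --pt "0.005 0 0 0.002 0" --pt "0.005 0 0 0.001 0" --pt "0.005 0 0 0.001 0" --pt "0.005 0 0 0.001 0" --pt "0.005 0 0 0.001 0" --pt "0.005 0 0 0.001 0" --pt "0.005 0 0 0.001 0" --pt "0.005 0 0 0 0" --pt "0.005 0 0 0 0"

```text
time_s: 13.25
position: [0.5848, 0.2218, 0.0602]
tcp_rot: [180.0, -0.0, -7.9]
wrist_force: [0.2, -2.5, -1.6]
width: 0.0127
gripper_force: 79.1
```

Contact came at the expected height, with a small sideways push towards −y, so I'll ease 0.5 mm that way and press on.

>>> jog_arm --pt "0.005 0 0.0005 0.001 0" --pt "0.005 0 0 0.001 0" --pt "0.005 0 0 0.001 0" --pt "0.005 0 0 0.001 0" --pt "0.005 0 0 0.001 0" --pt "0.005 0 0 0 0" --pt "0.005 0 0 0 0"

```text
time_s: 14.12
position: [0.5851, 0.2223, 0.0556]
tcp_rot: [-179.9, -0.0, -7.9]
wrist_force: [-0.5, -0.9, 7.3]
width: 0.0128
gripper_force: 80.2
```

>>> jog_arm --pt "0.005 0 0 0.001 0" --pt "0.005 0 0 0.001 0" --pt "0.005 0 0 0 0" --pt "0.005 0 0 0 0"

```text
time_s: 14.62
position: [0.5853, 0.2225, 0.0538]
tcp_rot: [-179.9, -0.1, -7.9]
wrist_force: [-1.7, -0.6, 9.0]
width: 0.0125
gripper_force: 80.5
```

>>> jog_arm --pt "0.005 0 0 0.001 0" --pt "0.005 0 0 0.001 0" --pt "0.005 0 0 0 0" --pt "0.005 0 0 0 0"

```text
time_s: 15.12
position: [0.5855, 0.2225, 0.0521]
tcp_rot: [-179.9, -0.1, -7.9]
wrist_force: [-2.1, -1.5, 10.7]
width: 0.0121
gripper_force: 80.7
```

>>> jog_arm --pt "0.005 0 0 0.001 0" --pt "0.005 0 0 0.001 0" --pt "0.005 0 0 0 0" --pt "0.005 0 0 0 0"

```text
time_s: 15.62
position: [0.5843, 0.222, 0.049]
tcp_rot: [-180.0, 0.0, -7.9]
wrist_force: [-2.2, -1.0, 4.9]
width: 0.0124
gripper_force: 80.0
```

The force fell from 10.7 to 4.9 N, so it has snapped. The pallet height of about 0.0407 m matches home with the deck down 5 mm. I'll ease off and take a look before letting go.

>>> jog_arm --pt "0.005 0 0 -0.001 0" --pt "0.005 0 0 -0.001 0" --pt "0.005 0 0 0 0" --pt "0.005 0 0 0 0" --pt "0.005 0 0 0 0" --pt "0.005 0 0 0 0"

```text
time_s: 16.38
position: [0.5844, 0.2219, 0.051]
tcp_rot: [-180.0, 0.0, -7.9]
wrist_force: [-4.0, 0.6, 0.6]
width: 0.0124
gripper_force: 79.4
```

Run:
```python
from h import *
s=snap("side","s6");t=snap("top","t6")
f=lambda im,x,y,w,h:cv2.resize(im[y:y+h,x:x+w],(400,400),interpolation=cv2.INTER_CUBIC)
cv2.imwrite("pics/c6.png",np.hstack([f(s,190,205,85,85),f(t,145,140,80,80)]))
```

```text
(no output)
```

View pics/c6.png

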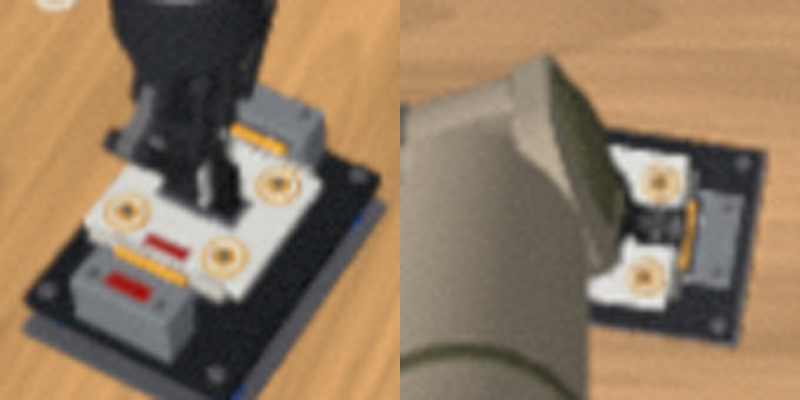

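c6: both brass rollers show above the pallet's side bars (side crop (150,265) and (257,138)). The plate is level and the deck followed at its own 2 N/mm, so the pallet is home on the balls. Releasing and withdrawing straight up.

>>> jog_arm --pt "0.02 0 0 0 0" --pt "0.03 0 0 0 0" --pt "0.036 0 0 0 0" --pt "0.036 0 0 0 0" --pt "0.036 0 0 -0.005 0" --pt "0.036 0 0 -0.01 0" --pt "0.036 0 0 -0.02 0" --pt "0.036 0 0 -0.03 0" --pt "0.036 0 0 -0.04 0" --pt "0.036 0 0 -0.04 0" --pt "0.036 0 0.05 0 0" --pt "0.036 0 0.05 0 0" --pt "0.036 0 0.05 0 0" --pt "0.036 0 0.05 0 0" --pt "0.036 0 0 0 0" --pt "0.036 0 0 0 0"

```text
time_s: 18.48
position: [0.5574, 0.0241, 0.1967]
tcp_rot: [-180.0, -0.0, -7.9]
wrist_force: [0.3, 1.0, 0.6]
width: 0.0357
gripper_force: 0.0
```

Run:
```python
from h import *
s=snap("side","s7");t=snap("top","t7")
f=lambda im,x,y,w,h:cv2.resize(im[y:y+h,x:x+w],(400,400),interpolation=cv2.INTER_CUBIC)
cv2.imwrite("pics/c7.png",np.hstack([f(s,190,205,85,85),f(t,145,140,80,80)]))
p=robot.sense();print(p["position"],p["wrist_force"],p["gripper_force"])
```

```text
[0.55741673 0.0251526  0.19633265] [1.31648769 0.35838709 0.45190077] 0.0
```

View pics/c7.png

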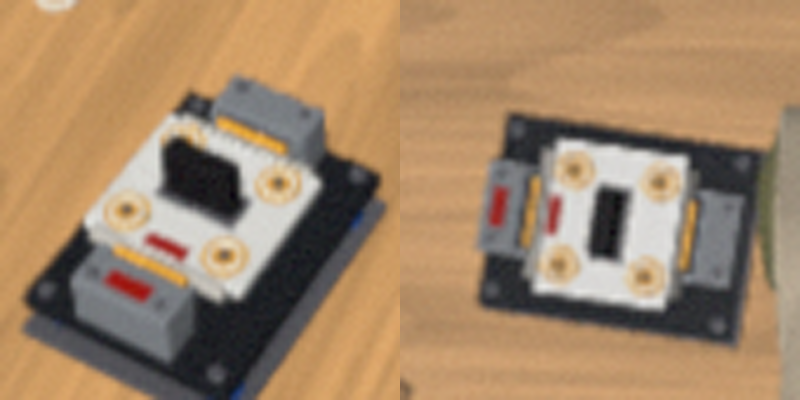

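c7: the pallet sits square and level between the housings, both rollers are over the bars, the red marks are on the same side, and the arm is clear. Handing in.

```bash
python3 -c "
from station import robot
print(robot.close_job())"
```

```text
the job is handed in; nothing more can be done
None
```

The pallet is docked: the last pictures show it level under both rollers with its red mark on the dock's red-mark side, it is let go, the arm is clear, and the job is handed in at about 18.6 s; no verdict came back.

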